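Load, shut and pin a hinged drill jig

TASK

Lay the flat steel blank centred in the hinged drill jig, flat on its base between the four dowels, then swing the leaf down over it, take the locating pin from its drilled steel block and push it down through the hole near the leaf's free end into the base. A sprung pad under the leaf lifts it again when let go, so finish while still holding: keep pressing down, with the leaf fully shut on the blank and the pin fully home, its collar flat on the leaf, ready for drilling. Leave the bolt, tin and clamp where they are.

Things in the scene. Friction and masses are not known exactly. Their poses are not given: they have to be found in the camera images.
- jig: hinged drill jig, fixed to the bench: dark steel base 170 x 112 x 20 mm, a bare metal leaf hinged at one end. Origin: centre of its underside; x runs along the base towards the hinge end (+85 mm), y across, z up. Near its -x +y corner a bored steel boss, 34 (x) x 32 mm, top 34 mm above the bench; at the hinge end two lugs, 48 mm high, front faces at x = +59 mm; four tapered dowels
- nest (a point): middle of the blank's place, on the base, 20 mm above the bench, at x = -12, y = -16 mm in the jig's frame; axes as the jig's. The blank lies here with its length along x, either way round. Four dowels (8 mm thick, 11 mm high, tapering to 4 mm) stand at x = +-42, y = +-26 mm from here: 2 mm play on each side of the blank, no stop lengthwise. Fingers have room beside its middle
- leaf (a joint): leaf angle, rad: 0 shut (level on the boss), grows as it swings up and away; 1.57 upright, 1.85 limit; starts upright or nearly. Stiff hinge: it stays when left upright, takes 1 to 2 N at its end, sinks slowly by itself below about 1. With the blank in, a sprung pad stops it at about 0.07; shutting it takes about 8 N more, down at its pin hole, and let go it rises to 0.05 or more
- leaf_hinge (a point): middle of the hinge axis, 39 mm above the bench, at x = +70, y = 0 mm in the jig's frame; axes as the jig's, the hinge turns about y
- leaf_end (a point): middle of the leaf's free end edge, 145 mm from the hinge axis. The leaf is a plate 100 mm wide, 10 mm thick, its mid-plane through the hinge axis; shut, its top is 44 mm above the bench. Its 16 mm pin hole is 125 mm from the axis, 34 mm off centre towards +y; 82 mm from the axis, 16 mm off centre towards -y, the pad's stem stands 5 to 11 mm out of the outer face
- lock_hole (a point): mouth of the 14 mm bore in the boss, 34 mm above the bench, at x = -55, y = +34 mm in the jig's frame; straight down to the bench. With the leaf shut the leaf's hole is right above it
- pin_knob (a point): centre of the pin's black knob, where to grip it: 22 mm across, from 15 mm below to 16 mm above this point. 22 to 27 mm below is a collar, 29 mm across; then a 12 mm shank, 34 mm long, its last 8 mm tapering to 6. z up along the pin. Starts upright in the drilled steel block, collar on it: lift 36 mm to clear. Home in the shut jig, this point is 71 mm above the bench
- pin_nose (a point): lower end of the pin's shank, 61 mm below pin_knob along the pin; 10 mm above the bench when the pin is home
- pin_stand: dark drilled steel block 50 x 50 x 40 mm, fixed, with the pin in a bore in the middle of its top; origin at the centre of its underside
- blank_centre (a point): centre of the blank, a dark flat steel bar offcut 40 mm wide (its x) and 120 mm long (its y), 6 mm thick, one end cut at a slant; it starts flat on the bench, this point 3 mm above it. Weighs about 0.2 kg
- bolt: dark hex bolt 68 mm long lying on the bench, to be left alone; origin at the centre of its underside
- tin: small open tin of nuts, 70 mm across, 58 mm high, to be left alone; origin at the centre of its underside
- clamp: small blue C clamp, 137 x 73 mm, lying on the bench, to be left alone; origin at the centre of its underside
Not all that is in view belongs to the job. Leave any blue or brown look-alike of the part that bears pin_knob alone.

How it is judged:
On the way, in this order (a step that is already met when the one before it is completed fails the run):
1. the blank lies flat in the nest between the dowels, the leaf still open (x of blank_centre in the frame of nest between -0.012 and 0.012 m and y of blank_centre in the frame of nest between -0.004 and 0.004 m and z of blank_centre in the frame of nest below 0.0045 m and angle between blank_centre's own z axis and vertical below 0.04 rad and value of joint leaf above 0.5 rad), for 0.2 s.
2. the leaf is swung down onto the blank (value of joint leaf below 0.12 rad and z of blank_centre in the frame of nest below 0.0045 m), for 0.2 s.
3. the pin is through the leaf and in the base's bore (horizontal distance between pin_nose and lock_hole below 0.004 m and z of pin_nose in the frame of lock_hole below -0.008 m and value of joint leaf below 0.12 rad), for 0.2 s.
At the end, for the whole second after the job is handed in: Still pressing on pin or leaf (over 2 N): leaf within 0.02 rad of shut; pin upright (0.1 rad) in the bore, nose within 4 mm of its axis and 21 mm or more below the boss top; blank on the base, within 4 mm across, 12 mm along and 0.08 rad of the nest; bystanders within 30 mm (value of joint leaf below 0.02 rad and horizontal distance between pin_nose and lock_hole below 0.004 m and z of pin_nose in the frame of lock_hole below -0.021 m and angle between pin_nose's own z axis and vertical below 0.1 rad and x of blank_centre in the frame of nest between -0.012 and 0.012 m and y of blank_centre in the frame of nest between -0.004 and 0.004 m and z of blank_centre in the frame of nest below 0.0045 m and angle between the y axis of blank_centre and the x axis of nest, either way round below 0.08 rad and (contact force between any of the arm, the fingers and pin above 2 N or contact force between any of the arm, the fingers and jig above 2 N)); the arm keeps its last pose, push and grip.
It fails at once if the bolt, tin or clamp is moved more than 30 mm (distance of any of bolt, tin, clamp from where it was at the start of the episode above 0.03 m).
It also fails if it takes over 64 s, if anything falls off the work surface, if the arm or the gripper's body presses on something with over 40 N, if the wrist force passes 120 N, or if a joint passes its speed limit or range.

ROBOT

A 6-joint arm with a two-finger parallel gripper is mounted at the origin on the work surface; the furniture and walls round the work are solid. World frame = base frame: x ahead of the robot, y to its left, z up, the work surface at z = 0. Lengths are in m, angles in rad, forces in N, time in s.
With the tool pointing down it reaches from about 0.425 to 0.95 m from the base axis. Payload 3.5 kg.
Tool frame: the origin (TCP) lies at the very end of the fingers, on their centre line; the grasp point (between the pads) lies 19 mm behind it (ctrl.grip_point_offset is the distance from the TCP to the grasp point, in m); z points along the fingers, y is the line along which they close (so a half turn about z gives the same grasp; the last joint's range is limited). The gripper opens to 85 mm and grips with 20 to 120 N. Pads are 22 mm wide; open, the fingers measure 114 mm over their backs; the gripper's body (76 mm by 85 mm) begins 54 mm behind the grasp point. The pads swing forward as they close: fully open they stand 13 mm farther back than shut.
Start: joints at [0.956, 0.286, 1.577, -0, 1.279, -0.15], TCP at [0.303, 0.603, 0.231] pointing down, gripper open.
Joint ranges: [-2.77, 2.77], [-0.9, 2.22], [0.21, 2.48], [-1.53, 4.67], [0.24, 2.81], [-2.84, 2.84]. Speed limits (rad/s): [2.79, 2.79, 3.14, 3.14, 3.14, 3.14].

INTERFACE

Orientations are given as a unit quaternion [x, y, z, w].
In Python, from plant import ctrl gives the robot as it stands. The module is installed in compiled form; this text tells all that it offers.
- The arm moves only by the shell command python3 -m pendant 'ROWS' [OPENING] [FORCE]. ROWS is JSON, a list of rows, each an object of numbers: "dx", "dy", "dz": the shift along the tool's x, y, z in cm; "twist": the turn about the tool's z in degrees. A call has 1 to 10 rows; each row is the pose to reach, as a shift and turn from the pose commanded when the call began, along the tool's axes at that moment; what a row does not reach only later rows make up. A row lasts 1/8 s, in which the tool goes at most 62.5 mm and 10.7 degrees, less where a joint would pass 70% of its speed; a pose out of reach is approached as far as the arm can. A call with a gripper value outside its range is refused whole. OPENING is the opening in per cent of the stroke, from 0 (shut) to 100 (fully open), set as the call begins (- or left out, the last holds). The fingers move at their own pace and stop on an object; FORCE is the grip in N (left out, the last holds). Time passes only in rows, so rows that repeat a pose let the fingers close. It gives the time, the measured TCP pose, the force, the opening and the grip force at its end, in the units of the state.
- ctrl.get_state(): the state, without advancing time (a new reading comes with each control period).
- ctrl.read_camera(name): name is "scene" or "top" or "wrist"; returns a dict with "img" (400x640x3 uint8, red, green, blue), "depth" (400x640 float32, m along the optical axis (not along the pixel's ray), 0 where there is no reading), "camera_matrix" (3x3 intrinsics, pixels), "xyz" and "rotation" of the camera in the world; the wrist camera has in their place "tool_from_camera" (4x4, takes a point from camera to tool coordinates, whose origin is the TCP and whose axes are the flange's). Camera axes: x right, y up, looking along -z (the intrinsics and any distortion apply to the point x, -y, -z); pixel columns grow to the right and rows downward; lengths in m; the calibration is good to about 2 mm. The wrist camera is an equidistant fisheye: a pixel r from the principal point sees the ray r / f radians off the axis. A picture is of the moment at which its call begins: read the wrist's pose just before it.
- ctrl.sign_off(): hands the job in; it is judged then, once.
The state is a dict: "time": time; "qpos": joint angles; "dq": joint speeds; "joint_efforts": joint torques, N m; "eef_pos": TCP position; "tcp_rot": TCP orientation; "contact_force": force on the tool from outside, world axes, zero at the start; "wrist_torque": the same for the moment, N m; "opening": opening from 0.0 (shut) to 1.0 (fully open); "finger_force": force on a finger pad.
Only numpy, scipy, OpenCV 4.12 (cv2) and the standard library are available. Lean on these libraries where they do the work, as an engineer would, in place of code of your own. Each camera call takes 0.05 s, during which the arm holds its last target. There are 200 camera calls.

## Working session

There is one attempt and no reset: what is moved stays moved. The work goes in short steps, Python scripts to look and compute and a shell command to move; the robot and the scene stay as the last step left them, time stands still between calls to the robot, and variables do not carry over. Pictures are saved under pics/ and viewed, at most 10 in all, crops included, and the job is handed in when it is done.

```bash
mkdir -p pics
cat > h.py <<'E'
import numpy as np, cv2
from plant import ctrl
from scipy.spatial.transform import Rotation as R
def save(n):
    s=ctrl.get_state(); c=ctrl.read_camera(n)
    np.savez(f'{n}.npz',eef=s['eef_pos'],rot=s['tcp_rot'],**c)
    return s,c
def load(n): return dict(np.load(f'{n}.npz'))
def cloud(c):
    # world points per pixel from depth (static cams)
    K=c['camera_matrix'];h,w=c['depth'].shape
    u,v=np.meshgrid(np.arange(w),np.arange(h));d=c['depth']
    p=np.stack([(u-K[0,2])/K[0,0]*d,-(v-K[1,2])/K[1,1]*d,-d],-1)
    return p@c['rotation'].T+c['xyz']
def plane(c,uv,z):
    K=c['camera_matrix'];uv=np.atleast_2d(uv).astype(float)
    r=np.stack([(uv[:,0]-K[0,2])/K[0,0],-(uv[:,1]-K[1,2])/K[1,1],-np.ones(len(uv))],-1)@c['rotation'].T
    o=c['xyz'];return o+r*((z-o[2])/r[:,2])[:,None]
def wray(c,uv):
    K=c['camera_matrix'];uv=np.atleast_2d(uv).astype(float)
    x=(uv[:,0]-K[0,2])/K[0,0];y=(uv[:,1]-K[1,2])/K[1,1];t=np.hypot(x,y)+1e-9
    r=np.stack([np.sin(t)*x/t,-np.sin(t)*y/t,-np.cos(t)],-1)
    T=c['tool_from_camera'];W=R.from_quat(c['rot']).as_matrix()
    return W@T[:3,3]+c['eef'], r@T[:3,:3].T@W.T
def wplane(c,uv,z):
    o,r=wray(c,uv);return o+r*((z-o[2])/r[:,2])[:,None]
E
python3 - <<'E'
from h import *
for n in('scene','top','wrist'):
    s,c=save(n); cv2.imwrite(f'pics/{n}0.png',c['img'][:,:,::-1]); print(n,c['camera_matrix'].tolist(),c.get('xyz'),c.get('rotation'),c.get('tool_from_camera'))
print(s)
E
```

```text
scene [[415.9554940859552, 0.0, 325.1019472439703], [0.0, 415.9554940859552, 205.78570851893787], [0.0, 0.0, 1.0]] [-0.197602    0.53880412  0.55045636] [-0.24038543  0.39952108  0.75522201 -0.46069238] None
top [[388.4835022970306, 0.0, 306.53433581873566], [0.0, 388.4835022970306, 194.30471093228945], [0.0, 0.0, 1.0]] [0.32218823 0.23862469 0.89746506] [-0.04683302  0.05526253  0.71373406 -0.6966609 ] None
wrist [[309.70691628693146, 0.0, 318.5356402982671], [0.0, 309.70691628693146, 199.33035798512438], [0.0, 0.0, 1.0]] None None [[-8.98775096e-04  9.52853970e-01  3.03427921e-01  7.73916755e-02]
 [ 9.99999589e-01  8.21413100e-04  3.82588369e-04 -7.28595615e-04]
 [ 1.15311177e-04  3.03428140e-01 -9.52854318e-01 -1.42879277e-01]
 [ 0.00000000e+00  0.00000000e+00  0.00000000e+00  1.00000000e+00]]
{'time': 0.1, 'qpos': array([ 9.55974005e-01,  2.87113402e-01,  1.57805320e+00, -1.07205542e-05,
        1.27859918e+00, -1.50002873e-01]), 'dq': array([-1.10936828e-03, -1.60603776e-03, -1.74053270e-03, -3.43522477e-05,
       -1.36411933e-03,  4.89459394e-04]), 'joint_efforts': array([ 1.11261066e-03, -4.07297516e+01, -2.93699044e+01, -1.46037978e-04,
        3.41180239e-03,  1.15753755e-05]), 'eef_pos': array([0.3022021 , 0.60289701, 0.23004904]), 'tcp_rot': array([ 2.30321483e-01,  9.73113988e-01, -1.00999529e-03, -4.00702236e-04]), 'contact_force': array([ 0.03632608, -0.0659458 , -0.68976023]), 'wrist_torque': array([-0.0080208 ,  0.03723173, -0.01915528]), 'finger_force': 0.0, 'opening': 0.999427903306382}
```

View pics/scene0.png

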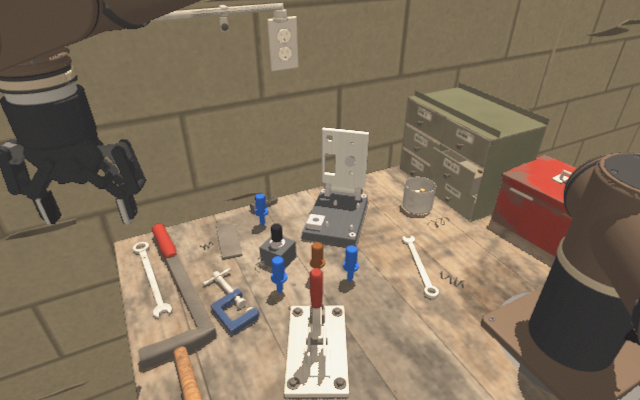

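View pics/top0.png

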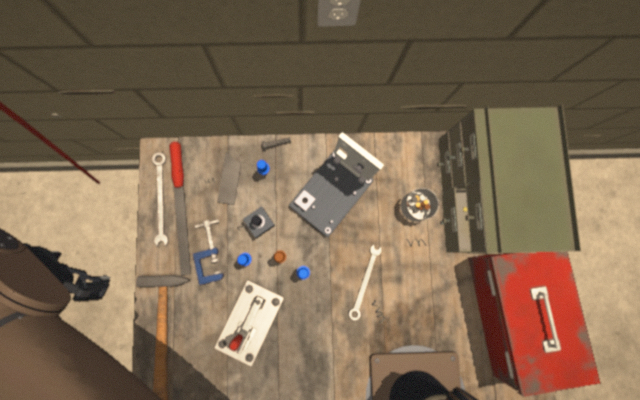

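The scene shows the jig with its leaf upright (boss white at top-view px (304,201), hinge end at (355,160)). The pin in its block is at (258,222), the blank at (230,180), the bolt at (276,144), the clamp at (208,255) and the tin at (417,206). World +x is up in the top image and +y is left.

```bash
sed -i "s/    np.savez/    if 'rotation' in c: c['rotation']=R.from_quat(c['rotation']).as_matrix()\n    np.savez/" h.py
python3 - <<'E'
from h import *
for n in('scene','top'):
    c=ctrl.read_camera(n);c['rotation']=R.from_quat(c['rotation']).as_matrix();np.savez(n+'.npz',**c)
c=load('top');P=cloud(c)
print(plane(c,[(230,180),(258,222),(304,201),(417,206),(360,300)],0))
for u,v in[(230,180),(248,222),(304,201),(325,205),(258,220),(360,300),(280,200)]: print(u,v,P[v,u])
hsv=cv2.cvtColor(c['img'],cv2.COLOR_RGB2HSV)
for u,v in[(230,180),(225,195),(244,222),(304,201),(325,205),(338,190),(210,180),(280,200)]: print(u,v,hsv[v,u])
crop=cv2.resize(c['img'][125:275,190:400],None,fx=3.8,fy=3.8,interpolation=cv2.INTER_CUBIC)
cv2.imwrite('pics/topc.png',crop[:,:,::-1])
E
```

```text
[[ 0.49071782  0.40465854  0.        ]
 [ 0.3907187   0.33985202  0.        ]
 [ 0.43704651  0.23255396  0.        ]
 [ 0.41907208 -0.03051791  0.        ]
 [ 0.20972385  0.11204841  0.        ]]
230 180 [0.49006143 0.40401188 0.00349544]
248 222 [0.3880839  0.35714692 0.04146912]
304 201 [0.4369426  0.23255945 0.00081198]
325 205 [0.42421487 0.18514236 0.01977478]
258 220 [0.38866183 0.33058284 0.08192002]
360 300 [0.21025718 0.11264867 0.00425602]
280 200 [ 0.44079156  0.28838773 -0.00059059]
230 180 [ 19  60 148]
225 195 [ 13  58 141]
244 222 [ 15  51 110]
304 201 [ 16  64 103]
325 205 [ 15  20 128]
338 190 [ 13  20 117]
210 180 [ 16  77 165]
280 200 [ 14  81 183]
```

View pics/topc.png

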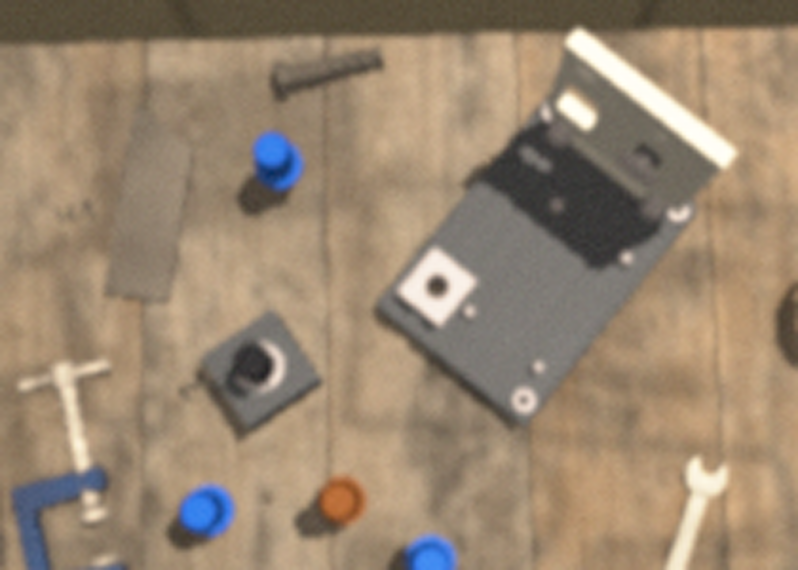

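The crop (scale 3.8, offset 190,125) shows the boss hole at (437,286). Dowels are at (470,311), (538,366) and (626,257). Blank corners are at about (140,127), (190,150), (165,300) and (107,293), and block corners at (268,313), (320,381), (243,437) and (200,362).

Run:
```python
from h import *
c=load('top')
f=lambda L,z: plane(c,(np.array(L,float)+.5)/3.8+[190,125]-.5,z)
def fit(model,W):
    m=np.array(model);W=np.array(W)[:,:2];mc=m.mean(0);wc=W.mean(0);A=(m-mc);B=W-wc
    th=np.arctan2((A[:,0]*B[:,1]-A[:,1]*B[:,0]).sum(),(A*B).sum());Rm=np.array([[np.cos(th),-np.sin(th)],[np.sin(th),np.cos(th)]])
    t=wc-Rm@mc;print('res mm',((m@Rm.T+t-W)*1e3).round(1).tolist());return th,t,Rm
W=np.vstack([f([(437,286)],.034),f([(470,311),(538,366),(626,257)],.031)])
th,t,Rm=fit([(-.055,.034),(-.054,.010),(-.054,-.042),(.030,-.042)],W)
print('jig',t,th,np.degrees(th),'nest',Rm@[-.012,-.016]+t,'lock',Rm@[-.055,.034]+t,'hinge',Rm@[.07,0]+t,'end shut',Rm@[-.075,0]+t)
e=f([(575,32),(733,158)],.184);print('leaf top in jig',(e[:,:2]-t)@Rm)
b=f([(140,122),(190,148),(165,300),(107,293)],.006);print('blank',b,b.mean(0))
d=(b[0]+b[1]-b[2]-b[3])[:2];print('blank axis deg',np.degrees(np.arctan2(d[1],d[0])),np.linalg.norm(d)/2)
s=f([(268,313),(320,381),(243,437),(200,362)],.04);print('stand',s.mean(0))
print('knobtop',f([(252,362)],.083))
W=R.from_quat(ctrl.get_state()['tcp_rot']).as_matrix();print('tool x,y deg',np.degrees(np.arctan2(W[1,0],W[0,0])),np.degrees(np.arctan2(W[1,1],W[0,1])))
```

```text
res mm [[0.0, 0.0], [0.1, 0.3], [-0.2, -0.1], [0.1, -0.2]]
jig [0.45486764 0.16977126] -0.7074418117219329 -40.533430062755365 nest [0.43534906 0.16540953] lock [0.43516248 0.23135621] hinge [0.50806953 0.12427885] end shut [0.39786563 0.21851313]
leaf top in jig [[ 0.07231095  0.0495564 ]
 [ 0.07129942 -0.05101332]]
blank [[0.54527728 0.41199507 0.006     ]
 [0.52815707 0.38117526 0.006     ]
 [0.43415301 0.39633571 0.006     ]
 [0.439268   0.43148511 0.006     ]] [0.48671384 0.40524779 0.006     ]
blank axis deg -9.82842114407229 0.1014962934941195
stand [0.38591881 0.33652653 0.04      ]
knobtop [[0.38889838 0.33475505 0.083     ]]
tool x,y deg 153.36971454068527 63.369725470157476
```

```bash
python3 -m pendant '[{"dx":-5,"dy":-2,"dz":1,"twist":-3},{"dx":-10,"dy":-4,"dz":2,"twist":-8},{"dx":-15,"dy":-6,"dz":4,"twist":-13},{"dx":-20,"dy":-8,"dz":7,"twist":-17},{"dx":-24,"dy":-9,"dz":9,"twist":-17},{"dx":-25.6,"dy":-9.3,"dz":10,"twist":-17},{"dx":-25.6,"dy":-9.3,"dz":10,"twist":-17},{"dx":-25.6,"dy":-9.3,"dz":10,"twist":-17}]' 80 40
python3 - <<'E'
from h import *
s,c=save('wrist');cv2.imwrite('pics/w1.png',c['img'][:,:,::-1]);print(s['eef_pos'],R.from_quat(s['tcp_rot']).as_euler('xyz',degrees=True))
E
```

```text
time: 1.25
eef_pos: [0.4893, 0.4068, 0.1323]
tcp_rot: [0.083, 0.997, 0.001, 0.0]
contact_force: [0.8, 0.5, 0.4]
opening: 0.802
finger_force: 0.0
[0.48927883 0.40682018 0.13232715] [1.79927687e+02 4.10278602e-02 1.70437712e+02]
```

View pics/w1.png

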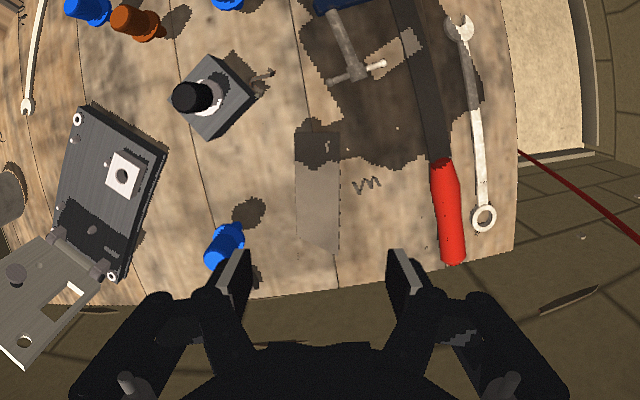

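The wrist view shows the blank with corners at about (295,131), (340,131), (338,254) and (296,240). The boss hole is at (122,176) and the block top corners are at (220,52), (257,88), (210,139) and (172,95).

Run:
```python
from h import *
c=load('wrist')
b=wplane(c,[(295,131),(340,131),(338,254),(296,240)],.006);print(b)
print('side angles',[np.degrees(np.arctan2(*(q-p)[1::-1])) for p,q in((b[0],b[3]),(b[1],b[2]))],np.linalg.norm(b[3]-b[0]),np.linalg.norm(b[2]-b[1]),np.linalg.norm(b[1]-b[0]))
print('lock',wplane(c,[(122,176)],.034)); print('stand',wplane(c,[(220,52),(257,88),(210,139),(172,95)],.04).mean(0))
W=R.from_quat(c['rot']).as_matrix();m=(b[0]+b[1])/2;ax=b[2]-b[1];ax/=np.linalg.norm(ax);cen=m+ax*.06;print('centre',cen,'tool delta cm',(W.T@(cen-c['eef']))*100)
```

```text
[[0.43251474 0.39501384 0.006     ]
 [0.43905215 0.43347067 0.006     ]
 [0.55581728 0.41414889 0.006     ]
 [0.53400969 0.37658282 0.006     ]]
side angles [np.float64(-10.292492328665745), np.float64(-9.395912919819757)] 0.10315487462451077 0.11835296774877817 0.03900852948380887
lock [[0.43573112 0.23099401 0.034     ]]
stand [0.38802469 0.34074267 0.04      ]
centre [0.49497847 0.40444692 0.006     ] tool delta cm [-0.59242374 -0.15529052 12.63295655]
```

```bash
python3 -m pendant '[{"dx":-0.6,"dy":-0.15,"dz":3},{"dx":-0.6,"dy":-0.15,"dz":6},{"dx":-0.6,"dy":-0.15,"dz":9},{"dx":-0.6,"dy":-0.15,"dz":11},{"dx":-0.6,"dy":-0.15,"dz":12},{"dx":-0.6,"dy":-0.15,"dz":12.3},{"dx":-0.6,"dy":-0.15,"dz":12.3},{"dx":-0.6,"dy":-0.15,"dz":12.3}]' 65 40
python3 -m pendant '[{"dz":0.1},{"dz":0.2},{"dz":0.3},{"dz":0.3}]'
```

```text
$[0]: bad value
$[0]: bad value
```

```bash
python3 -m pendant '[{"dx":-0.6,"dy":-0.15,"dz":3,"twist":0},{"dx":-0.6,"dy":-0.15,"dz":6,"twist":0},{"dx":-0.6,"dy":-0.15,"dz":9,"twist":0},{"dx":-0.6,"dy":-0.15,"dz":11,"twist":0},{"dx":-0.6,"dy":-0.15,"dz":12,"twist":0},{"dx":-0.6,"dy":-0.15,"dz":12.3,"twist":0},{"dx":-0.6,"dy":-0.15,"dz":12.3,"twist":0},{"dx":-0.6,"dy":-0.15,"dz":12.3,"twist":0}]' 65 40
python3 -m pendant '[{"dx":0,"dy":0,"dz":0.1,"twist":0},{"dx":0,"dy":0,"dz":0.2,"twist":0},{"dx":0,"dy":0,"dz":0.3,"twist":0},{"dx":0,"dy":0,"dz":0.3,"twist":0}]'
```

```text
time: 2.3
eef_pos: [0.4961, 0.4034, 0.0095]
tcp_rot: [0.084, 0.996, 0.001, 0.001]
contact_force: [-0.3, -0.3, 0.4]
opening: 0.657
finger_force: 0.0
time: 2.8
eef_pos: [0.4952, 0.4029, 0.0051]
tcp_rot: [0.084, 0.996, -0.0, -0.0]
contact_force: [-0.0, -0.1, -0.4]
opening: 0.653
finger_force: 0.0
```

```bash
python3 -m pendant '[{"dx":0,"dy":0,"dz":0.1,"twist":0},{"dx":0,"dy":0,"dz":0.2,"twist":0},{"dx":0,"dy":0,"dz":0.3,"twist":0},{"dx":0,"dy":0,"dz":0.3,"twist":0},{"dx":0,"dy":0,"dz":0.3,"twist":0}]' 57
```

```text
time: 3.42
eef_pos: [0.4954, 0.403, 0.0023]
tcp_rot: [0.084, 0.996, 0.0, 0.0]
contact_force: [-0.0, 0.1, 0.4]
opening: 0.571
finger_force: 0.0
```

Now close the fingers.

```bash
python3 -m pendant '[{"dx":0,"dy":0,"dz":0,"twist":0},{"dx":0,"dy":0,"dz":0,"twist":0},{"dx":0,"dy":0,"dz":0,"twist":0},{"dx":0,"dy":0,"dz":0,"twist":0},{"dx":0,"dy":0,"dz":0,"twist":0}]' 40 60
```

```text
time: 4.05
eef_pos: [0.4957, 0.4033, 0.003]
tcp_rot: [0.084, 0.996, 0.0, 0.0]
contact_force: [-0.9, -0.7, 5.0]
opening: 0.428
finger_force: 60.1
```

```bash
python3 -m pendant '[{"dx":0,"dy":0,"dz":-2,"twist":0},{"dx":0,"dy":0,"dz":-5,"twist":0},{"dx":0,"dy":0,"dz":-9,"twist":0},{"dx":0,"dy":-2,"dz":-12,"twist":0},{"dx":0.5,"dy":-6,"dz":-13,"twist":8},{"dx":1,"dy":-11,"dz":-13,"twist":16},{"dx":1.5,"dy":-16,"dz":-13,"twist":24},{"dx":2,"dy":-21,"dz":-12.5,"twist":31},{"dx":2,"dy":-24,"dz":-12,"twist":31},{"dx":2,"dy":-24.5,"dz":-12,"twist":31}]'
python3 -m pendant '[{"dx":0,"dy":0,"dz":0,"twist":0},{"dx":0,"dy":0,"dz":0,"twist":0},{"dx":0,"dy":0,"dz":0,"twist":0}]'
python3 - <<'E'
from h import *
s,c=save('wrist');cv2.imwrite('pics/w2.png',c['img'][:,:,::-1]);print(s['eef_pos'],R.from_quat(s['tcp_rot']).as_euler('xyz',degrees=True))
E
```

```text
time: 5.3
eef_pos: [0.4335, 0.1634, 0.1219]
tcp_rot: [0.348, 0.937, -0.0, -0.001]
contact_force: [-0.3, 0.4, -2.1]
opening: 0.429
finger_force: 60.5
time: 5.68
eef_pos: [0.4349, 0.1656, 0.1225]
tcp_rot: [0.347, 0.938, 0.0, 0.0]
contact_force: [-0.2, 0.0, -2.0]
opening: 0.427
finger_force: 60.5
[0.43486915 0.16561494 0.12250964] [1.79983208e+02 3.93355422e-03 1.39441362e+02]
```

View pics/w2.png

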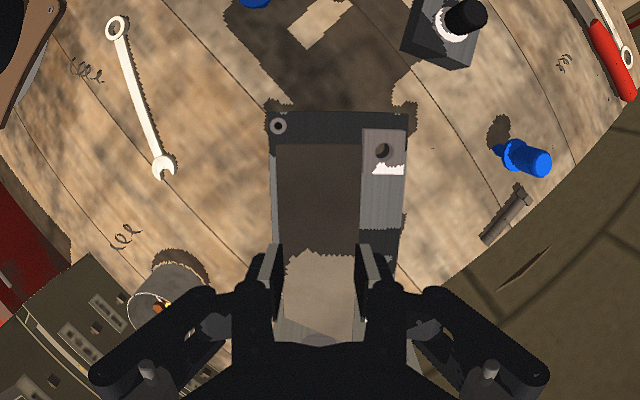

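The wrist view shows the blank held level over the jig, its square end spanning (276,143)–(361,143). The boss hole is at (382,150) and the corner screw at (278,126).

Run:
```python
from h import *
c=load('wrist');th=np.radians(-40.53);Rm=np.array([[np.cos(th),-np.sin(th)],[np.sin(th),np.cos(th)]]);t=np.array([.45487,.16977])
l=wplane(c,[(382,150)],.034);print('lock',l,'jigframe',(l[:,:2]-t)@Rm)
b=wplane(c,[(276,143),(361,143),(276,210),(361,210)],.127);print('blank end in nest mm',((b[:,:2]-t)@Rm*1e3-[-12,-16]))
print('tcp in nest mm',(c['eef'][:2]-t)@Rm*1e3-[-12,-16])
```

```text
lock [[0.43326226 0.22981269 0.034     ]] jigframe [[-0.05544181  0.03159469]]
blank end in nest mm [[-60.32401537 -19.97022459]
 [-60.26891677  18.33610906]
 [-28.3377953  -21.15118567]
 [-28.27819246  19.42579489]]
tcp in nest mm [-0.5018099  -0.15558993]
```

Run:
```python
from h import *
c=load('wrist');th=np.radians(-40.53);Rm=np.array([[np.cos(th),-np.sin(th)],[np.sin(th),np.cos(th)]]);t=np.array([.45487,.16977])
g=cv2.cvtColor(c['img'],cv2.COLOR_RGB2GRAY)
for v in(118,122,126): print(v,g[v,262:280].tolist(),g[v,396:414].tolist())
print(g[138:164,368:398:2])
for z,px in((.02,[(269.5,120),(407,120)]),(.034,[(362,130),(407,130),(382,150)])): print((wplane(c,px,z)[:,:2]-t)@Rm*1e3)
```

```text
118 [133, 136, 134, 106, 56, 53, 46, 45, 43, 44, 42, 53, 67, 100, 119, 116, 119, 121] [42, 43, 43, 43, 49, 44, 50, 49, 47, 43, 47, 45, 56, 64, 71, 67, 63, 68]
122 [142, 105, 46, 55, 54, 61, 47, 39, 80, 114, 124, 121, 121, 113, 71, 40, 45, 83] [46, 44, 48, 47, 47, 47, 43, 46, 49, 49, 46, 42, 58, 71, 65, 68, 69, 69]
126 [145, 130, 92, 56, 60, 56, 41, 65, 108, 119, 121, 114, 44, 18, 20, 19, 16, 17] [44, 46, 48, 48, 42, 46, 47, 46, 44, 48, 49, 51, 61, 71, 68, 71, 68, 70]
[[106 113 118 110 112 116 113 117 113 113 113 114 111 113 119]
 [110 118 113 115 117 115 108 115 117 110 112 116 111 115 115]
 [109 115 116 113 113 116 118 116 117 110 113 118 114 111 116]
 [111 114 112 112 113 115 112 115 118 113 113 116 113 113 115]
 [108 118 117 111 114 114 116 109 107 106 117 116 111 109 118]
 [109 119 114 111 117 114 107  82  60  66 101 119 113 113 116]
 [110 117 113 111 115 105  83  69  47  33  92 104 111 111 116]
 [110 116 115 109 117  97  76  71  54  28  72  99 108 109 118]
 [111 119 114 116 109  86  75  76  51  35  43  86 107 112 118]
 [114 116 110 113  93  79  79  75  53  33  29  86  97 111 115
[... 457 characters left out ...]
115  56  32  36  35  34  48  93  89  92 114 112]
 [112 113 109 112  74  29  38  35  38  74  92  92 100 113 114]
 [114 118 114 109 101  38  37  31  74  97  93  88 109 115 115]
 [110 116 112 113 113 102  81  91  97  97  87 106 112 116 112]
 [114 116 112 112 113 106  91  93  95  95  94 112 112 114 114]
 [111 118 110 114 115 109 102  98  95  95 107 115 112 118 118]
 [112 117 108 115 117 107  96 103  98  97 113 116 114 116 109]
 [112 118 111 110 115 113 184 150 161 108 118 115 109 115 112]
 [113 115 110 112 109 169 255 229 252 109 114 113 112 118 111]]
[[-77.48515415 -55.56063194]
 [-78.55192379  54.51180689]]
[[-70.42650874  15.73771831]
 [-71.48562135  50.76080152]
 [-55.44181237  31.59468771]]
```

```bash
python3 -m pendant '[{"dx":0,"dy":0,"dz":2,"twist":0},{"dx":0,"dy":0,"dz":4,"twist":0},{"dx":0,"dy":0,"dz":6,"twist":0},{"dx":0,"dy":0,"dz":7.5,"twist":0},{"dx":0,"dy":0,"dz":8.3,"twist":0},{"dx":0,"dy":0,"dz":8.8,"twist":0},{"dx":0,"dy":0,"dz":9.3,"twist":0},{"dx":0,"dy":0,"dz":9.5,"twist":0},{"dx":0,"dy":0,"dz":9.7,"twist":0},{"dx":0,"dy":0,"dz":9.8,"twist":0}]'
```

```text
time: 6.98
eef_pos: [0.4348, 0.1648, 0.0244]
tcp_rot: [0.347, 0.938, 0.0, 0.0]
contact_force: [0.4, -0.6, -1.8]
opening: 0.431
finger_force: 60.5
```

```bash
python3 -m pendant '[{"dx":0,"dy":0,"dz":0,"twist":0},{"dx":0,"dy":0,"dz":0.1,"twist":0},{"dx":0,"dy":0,"dz":0.1,"twist":0}]'
```

```text
time: 7.35
eef_pos: [0.4346, 0.1648, 0.0233]
tcp_rot: [0.347, 0.938, -0.0, -0.0]
contact_force: [0.3, -0.7, -2.3]
opening: 0.426
finger_force: 60.5
```

```bash
python3 -m pendant '[{"dx":0,"dy":0,"dz":0.1,"twist":0},{"dx":0,"dy":0,"dz":0.1,"twist":0},{"dx":0,"dy":0,"dz":0.1,"twist":0}]'
```

```text
time: 7.72
eef_pos: [0.4348, 0.1648, 0.023]
tcp_rot: [0.347, 0.938, -0.0, -0.0]
contact_force: [-2.6, -0.9, 5.8]
opening: 0.428
finger_force: 62.0
```

```bash
python3 -m pendant '[{"dx":0,"dy":0,"dz":0,"twist":0},{"dx":0,"dy":0,"dz":0,"twist":0},{"dx":0,"dy":0,"dz":-1,"twist":0},{"dx":0,"dy":0,"dz":-4,"twist":0},{"dx":0,"dy":0,"dz":-8,"twist":0},{"dx":0,"dy":0,"dz":-13,"twist":0},{"dx":0,"dy":0,"dz":-18,"twist":0},{"dx":0,"dy":0,"dz":-18,"twist":0},{"dx":0,"dy":0,"dz":-18,"twist":0}]' 56
python3 - <<'E'
from h import *
s,c=save('wrist');cv2.imwrite('pics/w3.png',c['img'][:,:,::-1]);print(s['eef_pos'],R.from_quat(s['tcp_rot']).as_euler('xyz',degrees=True))
E
```

```text
time: 8.85
eef_pos: [0.4343, 0.1648, 0.2021]
tcp_rot: [0.347, 0.938, -0.0, -0.0]
contact_force: [0.2, -0.2, -0.5]
opening: 0.561
finger_force: 0.0
[0.43426862 0.16478811 0.2021344 ] [-1.79997115e+02 -2.77441703e-03  1.39372922e+02]
```

View pics/w3.png

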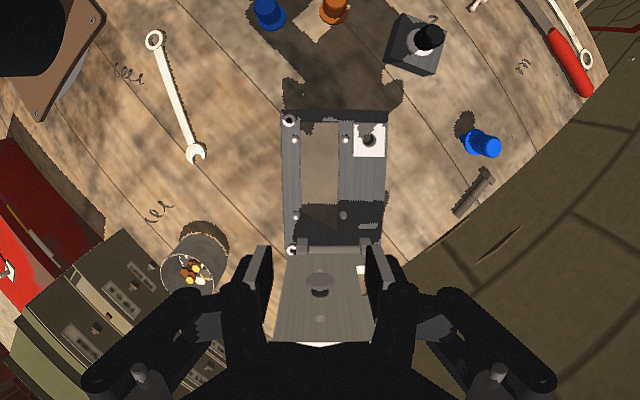

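The blank lies between the four dowels at (295,140), (346,140), (295,216) and (343,215), with its near end at row 122.

Run:
```python
from h import *
c=load('wrist');th=np.radians(-40.53);Rm=np.array([[np.cos(th),-np.sin(th)],[np.sin(th),np.cos(th)]]);t=np.array([.45487,.16977])
J=lambda px,z:((wplane(c,px,z)[:,:2]-t)@Rm*1e3-[-12,-16]).round(1).tolist()
print('dowels',J([(295,140),(346,140),(295,216),(343,215)],.031));print('blank',J([(301,122),(339,122),(301,200),(339,200)],.026))
# leaf face: the leaf plane points from depth
print('hole',J([(370,141)],.034))
tc={};s,t2=save('top');P=cloud(t2)
Q=((P[...,:2]-t)@Rm);m=(np.abs(Q[...,1])<.05)&(Q[...,0]>.03)&(Q[...,0]<.13)&(P[...,2]>.06)&(P[...,2]<.2)
q=np.c_[Q[m],P[m][:,2]];print(len(q));
for z in(.07,.1,.13,.16,.18): k=abs(q[:,2]-z)<.01;print(z,k.sum(),np.median(q[k],0) if k.any() else '')
```

```text
dowels [[-41.0, -25.7], [-40.9, 26.1], [41.3, -27.6], [40.3, 24.5]]
blank [[-59.1, -19.7], [-59.0, 19.2], [24.7, -21.0], [24.8, 20.2]]
hole [[-40.6, 50.4]]
0
0.07 0 
0.1 0 
0.13 0 
0.16 0 
0.18 0
```

Run:
```python
from h import *
c=load('scene');cv2.imwrite('pics/leaf.png',cv2.resize(c['img'][115:255,270:400],None,fx=4,fy=4,interpolation=cv2.INTER_CUBIC)[:,:,::-1])
th=np.radians(-40.53);Rm=np.array([[np.cos(th),-np.sin(th)],[np.sin(th),np.cos(th)]]);t=np.array([.45487,.16977])
K=c['camera_matrix']
for r in(.145,.125,.082):
  for y in(.05,.034,-.016,-.05):
    p=np.r_[Rm@[.07,y]+t,.039+r];q=c['rotation'].T@(p-c['xyz']);u=K[0,0]*q[0]/-q[2]+K[0,2];v=K[1,2]-K[1,1]*q[1]/-q[2];print(r,y,round((u-270)*4),round((v-115)*4))
```

```text
0.145 0.05 207 53
0.145 0.034 236 56
0.145 -0.016 329 65
0.145 -0.05 393 72
0.125 0.05 207 87
0.125 0.034 236 90
0.125 -0.016 327 100
0.125 -0.05 390 106
0.082 0.05 207 158
0.082 0.034 235 161
0.082 -0.016 324 171
0.082 -0.05 385 178
```

View pics/leaf.png

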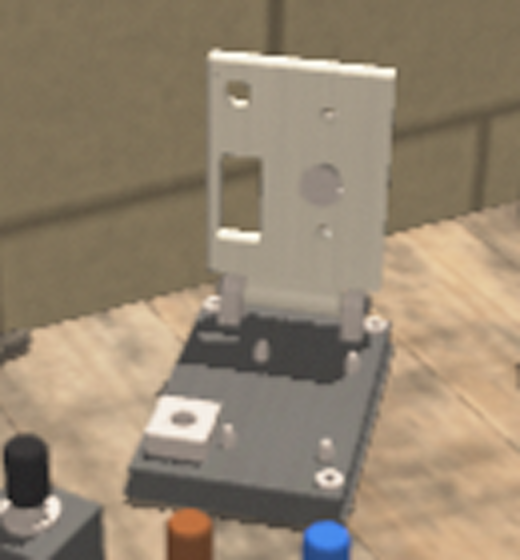

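The leaf is upright as modelled: pin hole at crop (238,93), window at y +20 to +42 mm, and its centre strip solid. I'll check wall clearance before going behind it.

Run:
```python
from h import *
for n in('scene','top'):
    c=load(n);P=cloud(c)
    px=[(200,100),(300,20),(380,100)] if n=='scene' else [(250,100),(350,110),(420,120),(445,180),(500,130),(560,200)]
    for u,v in px: print(n,u,v,P[v,u].round(3))
```

```text
scene 200 100 [0.722 0.373 0.221]
scene 300 20 [0.719 0.126 0.367]
scene 380 100 [ 0.721 -0.11   0.143]
top 250 100 [ 0.719  0.368 -0.08 ]
top 350 110 [ 0.719  0.093 -0.17 ]
top 420 120 [ 0.719 -0.139 -0.272]
top 445 180 [ 0.474 -0.09   0.027]
top 500 130 [ 0.537 -0.136  0.2  ]
top 560 200 [ 0.402 -0.232  0.2  ]
```

```bash
python3 -m pendant '[{"dx":0,"dy":0.5,"dz":-3,"twist":0},{"dx":-2,"dy":1,"dz":-5,"twist":0},{"dx":-6,"dy":1.5,"dz":-5,"twist":0},{"dx":-10,"dy":1.9,"dz":-5,"twist":0},{"dx":-12,"dy":1.9,"dz":-5,"twist":0},{"dx":-12,"dy":1.9,"dz":-4,"twist":0},{"dx":-12,"dy":1.9,"dz":-1,"twist":0},{"dx":-12,"dy":1.9,"dz":2,"twist":0},{"dx":-12,"dy":1.9,"dz":4,"twist":0},{"dx":-12,"dy":1.9,"dz":4.2,"twist":0}]' 0 40
```

```text
time: 10.2
eef_pos: [0.5352, 0.102, 0.1574]
tcp_rot: [0.347, 0.938, -0.001, -0.003]
contact_force: [-0.4, -0.2, 1.0]
opening: 0.003
finger_force: 0.0
```

```bash
python3 -m pendant '[{"dx":1.5,"dy":0,"dz":0,"twist":0},{"dx":2.5,"dy":0,"dz":-0.3,"twist":0},{"dx":3.5,"dy":0,"dz":-0.3,"twist":0},{"dx":4.5,"dy":0,"dz":-0.3,"twist":0},{"dx":5.5,"dy":0,"dz":-0.2,"twist":0},{"dx":6.5,"dy":0,"dz":0.2,"twist":0},{"dx":7.5,"dy":0,"dz":0.6,"twist":0},{"dx":8.7,"dy":0,"dz":1.1,"twist":0},{"dx":9.7,"dy":0,"dz":1.8,"twist":0},{"dx":10.7,"dy":0,"dz":2.6,"twist":0}]'
```

```text
time: 11.45
eef_pos: [0.4561, 0.1713, 0.1337]
tcp_rot: [0.347, 0.938, -0.0, -0.0]
contact_force: [0.5, -0.4, 0.2]
opening: -0.0
finger_force: 0.2
```

```bash
python3 -m pendant '[{"dx":0.9,"dy":0,"dz":0.8,"twist":0},{"dx":1.7,"dy":0,"dz":1.8,"twist":0},{"dx":2.4,"dy":0,"dz":2.9,"twist":0},{"dx":3,"dy":0,"dz":4,"twist":0},{"dx":3.4,"dy":0,"dz":5,"twist":0},{"dx":3.7,"dy":0,"dz":6,"twist":0}]'
```

```text
time: 12.2
eef_pos: [0.4286, 0.195, 0.0736]
tcp_rot: [0.347, 0.938, -0.0, -0.0]
contact_force: [-1.0, -0.5, -0.5]
opening: -0.002
finger_force: 0.0
```

```bash
python3 -m pendant '[{"dx":0.2,"dy":0,"dz":0.5,"twist":0},{"dx":0.4,"dy":0,"dz":1,"twist":0},{"dx":0.5,"dy":0,"dz":1.5,"twist":0},{"dx":0.5,"dy":0,"dz":1.8,"twist":0},{"dx":0.5,"dy":0,"dz":2,"twist":0},{"dx":0.5,"dy":0,"dz":2.1,"twist":0}]'
python3 - <<'E'
from h import *
for n in('scene','wrist'): s,c=save(n);cv2.imwrite(f'pics/{n}4.png',c['img'][:,:,::-1])
E
```

```text
time: 12.95
eef_pos: [0.4251, 0.1981, 0.0536]
tcp_rot: [0.347, 0.938, -0.0, -0.0]
contact_force: [-2.4, -0.7, 3.4]
opening: 0.005
finger_force: 1.8
```

View pics/scene4.png

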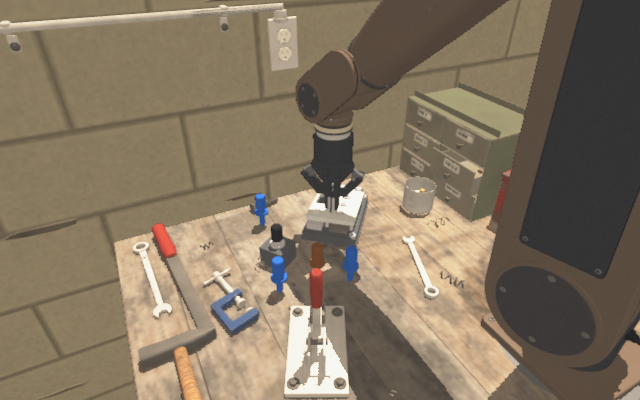

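The leaf is down on the sprung pad (about 0.07 rad) and the bystanders are undisturbed. Next I go above the pin.

```bash
python3 -m pendant '[{"dx":0,"dy":0,"dz":0,"twist":0},{"dx":0,"dy":0,"dz":0,"twist":0},{"dx":0,"dy":0,"dz":-1,"twist":0},{"dx":0,"dy":0,"dz":-5,"twist":0},{"dx":1,"dy":1,"dz":-10,"twist":0},{"dx":4,"dy":3,"dz":-13,"twist":0},{"dx":8,"dy":6,"dz":-14,"twist":0},{"dx":11,"dy":8,"dz":-14,"twist":0},{"dx":12,"dy":8.2,"dz":-14,"twist":0},{"dx":12,"dy":8.2,"dz":-14,"twist":0}]' 70
python3 -m pendant '[{"dx":0,"dy":0,"dz":0,"twist":0},{"dx":0,"dy":0,"dz":0,"twist":0}]'
python3 - <<'E'
from h import *
s,c=save('wrist');cv2.imwrite('pics/w5.png',c['img'][:,:,::-1])
E
```

```text
time: 14.3
eef_pos: [0.3867, 0.3383, 0.1931]
tcp_rot: [0.347, 0.938, -0.0, -0.0]
contact_force: [-0.1, -1.0, -0.3]
opening: 0.7
finger_force: 0.0
time: 14.55
eef_pos: [0.3877, 0.3376, 0.1932]
tcp_rot: [0.348, 0.938, -0.0, -0.0]
contact_force: [0.3, 0.3, 0.8]
opening: 0.698
finger_force: 0.0
```

View pics/w5.png

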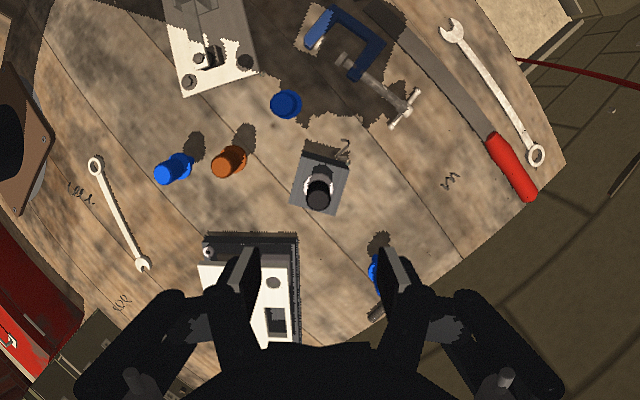

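The knob is at about (318,195), the collar at (318,186), and the leaf's pin hole at (273,283).

Run:
```python
from h import *
c=load('wrist');g=cv2.cvtColor(c['img'],cv2.COLOR_RGB2GRAY)
m=(g<50).astype(np.uint8);m[:150]=0;m[230:]=0;m[:,:295]=0;m[:,345:]=0
n,l,st,ce=cv2.connectedComponentsWithStats(m);i=1+st[1:,4].argmax();print(st[i],ce[i])
x,y,w,h=st[i][:4]
print('knob top: bottom-edge circle centre', wplane(c,[(x+w/2,y+h-w/2)],.083), 'w',w)
print('block',wplane(c,[(306,148),(351,160),(337,216),(290,203)],.04),)
th=np.radians(-40.53);Rm=np.array([[np.cos(th),-np.sin(th)],[np.sin(th),np.cos(th)]]);t=np.array([.45487,.16977])
p=wplane(c,[(273,283)],.053);print('leaf hole',p,(p[:,:2]-t)@Rm*1e3)
print(g[164:214:3,300:340:2])
```

```text
[301 150  44  31 432] [322.96527778 163.07175926]
knob top: bottom-edge circle centre [[0.36564627 0.3604861  0.083     ]] w 44
block [[0.35301837 0.35054738 0.04      ]
 [0.39034742 0.37598098 0.04      ]
 [0.42602674 0.32846001 0.04      ]
 [0.38426388 0.30146763 0.04      ]]
leaf hole [[0.43699341 0.22868299 0.053     ]] [[-51.87176077  33.16072224]]
[[116 113 112 105 112 112 106 112 117  91  79  94 105  88  81  56  45  27
   30  31]
 [108 114 112 112 110 112 108  36  40  38  37  43  39  39  69 112 109 113
  108  98]
 [114 112 112 112 113 109  91  41  41  37  42  42  43  41  33  29 108 111
  108 107]
 [115 109 111 115 112 117  34  67  71  67  66  68  37  33  38  38  87 112
  107 104]
 [117 108 111 108 117 163  99 105 104 105 108 107 105  93  60  36  90 112
  108 104]
 [114 110 113  95 255  84 107 111 105  93 111 115 104 104 106  57  86 104
  106 102]
 [109 113 112 255 124  83   0   9  11  13   6   8  11 104 103  90 128 105
  100 103]
 [103 110 241 245  53   0  11  12  11  15   9  16  16   1  59 150 204 102
  104 115]
 [111 105 231 254  64  14  10  12  16  14  15  13  14  12  13 255 216  96
  103 105]
 [111 105 241 233   4  17  22  49  54  48  51  50  17  11   0 255 208  98
  113 108]
 [113 111 132 219  14  45  57  53  55  53  52  50  52  37   8 131 120 106
  113 108]
 [111 110 120  22  41  53  52  58  57  55  54  56  53  55  29  34 104 108
  107 104]
 [113 112 117  28  52  58  54  54  55  53  56  53  55  54  51  21 111 111
  108 103]
 [111 112 112 110  32  58  56  55  55  53  54  53  53  51  19 110 108 109
  104 108]
 [114 108 116 115  69  39  56  54  56  53  55  54  58  21  70 113 113 106
  102 140]
 [144 154 104 137 141 121  54  43  40  46  36  46  67  98 100 113 109 107
  103 163]
 [145 146 152 107 127 132 138 145 146 151 137 115 103 103 105 114 105 104
  140 159]]
```

Run:
```python
from h import *
c=load('wrist');W=R.from_quat(c['rot']).as_matrix()
a=wplane(c,[(318.3,200)],.083)[0];print(a,W.T@(a-c['eef'])*100)
b=wplane(c,[(306,148),(351,160),(337,216),(290,203)],.04).mean(0);print(b,W.T@(b-c['eef'])*100)
```

```text
[0.39010056 0.3342519  0.083     ] [-0.39832172 -0.0942827  11.02108523]
[0.3884141 0.339114  0.04     ] [ 0.04698308  0.1656588  15.32096607]
```

```bash
python3 -m pendant '[{"dx":-0.3,"dy":0,"dz":3,"twist":0},{"dx":-0.3,"dy":0,"dz":6,"twist":0},{"dx":-0.3,"dy":0,"dz":9,"twist":0},{"dx":-0.3,"dy":0,"dz":12,"twist":0},{"dx":-0.3,"dy":0,"dz":13.8,"twist":0},{"dx":-0.3,"dy":0,"dz":14.2,"twist":0},{"dx":-0.3,"dy":0,"dz":14.2,"twist":0},{"dx":-0.3,"dy":0,"dz":14.2,"twist":0}]' 60 60
python3 -m pendant '[{"dx":0,"dy":0,"dz":0,"twist":0},{"dx":0,"dy":0,"dz":0,"twist":0},{"dx":0,"dy":0,"dz":0,"twist":0},{"dx":0,"dy":0,"dz":0,"twist":0},{"dx":0,"dy":0,"dz":0,"twist":0},{"dx":0,"dy":0,"dz":0,"twist":0}]' 10 60
```

```text
time: 15.6
eef_pos: [0.3906, 0.3371, 0.0526]
tcp_rot: [0.347, 0.938, 0.001, 0.001]
contact_force: [-0.4, -0.6, -0.5]
opening: 0.599
finger_force: 0.0
time: 16.35
eef_pos: [0.3898, 0.3366, 0.0522]
tcp_rot: [0.347, 0.938, -0.0, 0.0]
contact_force: [-2.2, -2.1, 6.1]
opening: 0.236
finger_force: 58.7
```

```bash
python3 -m pendant '[{"dx":0,"dy":0,"dz":-1,"twist":0},{"dx":0,"dy":0,"dz":-3,"twist":0},{"dx":0,"dy":0,"dz":-5.5,"twist":0},{"dx":0,"dy":0,"dz":-7,"twist":0},{"dx":0,"dy":0,"dz":-7,"twist":0}]'
python3 - <<'E'
from h import *
s=ctrl.get_state();W=R.from_quat(s['tcp_rot']).as_matrix();print(s['eef_pos'],(W.T@(np.array([.4353,.2312,.125])-s['eef_pos'])*100).round(2))
E
```

```text
time: 16.98
eef_pos: [0.3904, 0.337, 0.1226]
tcp_rot: [0.347, 0.938, 0.001, 0.001]
contact_force: [0.6, 0.0, -1.6]
opening: 0.237
finger_force: 58.7
[0.39035614 0.33702167 0.12260545] [-10.3   -5.1   -0.24]
```

```bash
python3 -m pendant '[{"dx":-2,"dy":-1,"dz":0,"twist":0},{"dx":-5,"dy":-2.5,"dz":0,"twist":0},{"dx":-8,"dy":-4,"dz":0,"twist":0},{"dx":-10,"dy":-5,"dz":0,"twist":0},{"dx":-10.3,"dy":-5.1,"dz":0,"twist":0},{"dx":-10.3,"dy":-5.1,"dz":0,"twist":0},{"dx":-10.3,"dy":-5.1,"dz":0,"twist":0}]'
python3 - <<'E'
from h import *
s,c=save('wrist');print(s['eef_pos'],R.from_quat(s['tcp_rot']).as_euler('xyz',degrees=True))
cv2.imwrite('pics/w6.png',cv2.resize(c['img'][130:290,220:420],None,fx=3.75,fy=3.75,interpolation=cv2.INTER_NEAREST)[:,:,::-1])
W=R.from_quat(s['tcp_rot']).as_matrix();o,_=wray(c,[(0,0)])
def proj(p):
    T=c['tool_from_camera'];q=T[:3,:3].T@(W.T@(np.array(p)-s['eef_pos'])-T[:3,3]);th=np.arctan2(np.hypot(q[0],q[1]),-q[2]);k=th/np.hypot(q[0],q[1])*309.7
    return ((318.54+k*q[0]-220)*3.75,(199.33-k*q[1]-130)*3.75)
e=s['eef_pos']
print('nose pred',proj(e-[0,0,.046]),'hole pred',proj([.4353,.2312,.053]))
E
```

```text
time: 17.85
eef_pos: [0.4341, 0.2314, 0.121]
tcp_rot: [0.347, 0.938, -0.0, -0.0]
contact_force: [0.4, 0.4, -1.1]
opening: 0.237
finger_force: 58.7
[0.43405828 0.23137498 0.12096811] [-1.79975942e+02 -3.26141269e-02  1.39419896e+02]Traceback (most recent call last):
  File "<stdin>", line 4, in <module>
  File "h.py", line 24, in wray
    T=c['tool_from_camera'];W=R.from_quat(c['rot']).as_matrix()
                                          ~^^^^^^^
KeyError: 'rot'
```

View pics/w6.png

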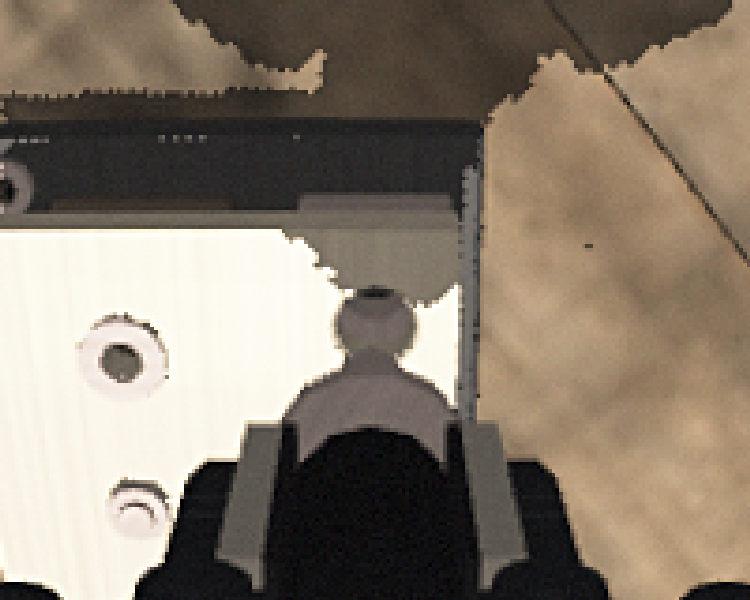

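The nose tip shows at about (376,350), the leaf hole as a circle around (376,325), and the bore's dark rim just above at (376,293).

```bash
cat > p.py <<'E'
from h import *
c=load('wrist')
def proj(p):
    W=R.from_quat(c['rot']).as_matrix();T=c['tool_from_camera'];q=T[:3,:3].T@(W.T@(np.array(p)-c['eef'])-T[:3,3]);r=np.hypot(q[0],q[1]);k=np.arctan2(r,-q[2])/r*309.7
    return (round((318.54+k*q[0]-220)*3.75),round((199.33-k*q[1]-130)*3.75))
e=c['eef']
W=R.from_quat(c['rot']).as_matrix()
print(e,'nose tip',proj(e-[0,0,.046]),'tip back edge(+3mm x)',proj(e-[0,0,.046]+W[:,0]*.003),'sides at shank',proj(e-[0,0,.038]-W[:,1]*.006),proj(e-[0,0,.038]+W[:,1]*.006))
h=np.array([.4353,.2312,.053]);print('hole',proj(h),[proj(h+W[:,i]*s) for i in(0,1) for s in(-.008,.008)])
h[2]=.034;print('bore',proj(h),[proj(h+W[:,i]*s) for i in(0,1) for s in(-.007,.007)])
g=cv2.cvtColor(c['img'],cv2.COLOR_RGB2GRAY);print(g[204:232,306:334:2])
E
python3 p.py
```

```text
[0.43405828 0.23137498 0.12096811] nose tip (374, 353) tip back edge(+3mm x) (374, 337) sides at shank (338, 371) (409, 371)
hole (377, 315) [(377, 353), (377, 276), (336, 315), (418, 315)]
bore (376, 283) [(376, 315), (376, 251), (343, 283), (410, 283)]
[[250 115 119 121 120 124 124 125 130 129 125 127 124 120]
 [253 199 113 118 122 124 123 123 127 124 124 125 123 119]
 [252 255 103 105 120 119  91  81 106 126 127 127 124 120]
 [250 255 230 255 152  61  44  37  41  62 114 127 122 119]
 [251 253 252 250 124  53  23  31  37  71  96 119 124 124]
 [250 253 254 149  90  74  62  62  64  87  79 140 119 112]
 [250 254 242  58  77  89  88  89  88  86  81 160 106 154]
 [250 254 207  81  78  83  88  87  86  84  82 123 114 240]
 [250 254 163  98  82  86  85  87  88  83  99  96 239 254]
 [251 251 126 104  94  86  83  90  82  93 103  94 187 252]
 [250 242  96 103 106  93  91  92  91  98 104 103 162 249]
 [251 226  93 107 103 102 101  97  97 106 104  99 146 249]
 [251 212  84 109 107 102 113 105 102 106 105  98 116 248]
 [250 230  84 105 105 104 107 102 103 110 104 100 119 247]
 [251 232  76 101 103 106 109 105 102 108 105  98 154 249]
 [251 229 114  96 102 104 110 103 101 109 102  93 183 247]
 [250 241 155  96 103 106 106 109 103 106 100  98 214 247]
 [251 248 163  93 102 108 106 103 103 101 101 101 232 250]
 [250 248 147 101 105 109  92 101 107 104  97 109 241 250]
 [250 254 238 153 100  92  89  90  96 102  91 204 252 250]
 [250 252 254 102  94  87  86  89  86  97 117 233 252 248]
 [249 251 254  71  90  88  86  82  86  80 198 249 251 249]
 [250 253 254  68  86  88  85  86  86  84 227 254 250 248]
 [251 254 239  74  87  87  89  88  91  88 199 254 253 249]
 [254 218 155  78  88  88  88  89  89  86  65 236 255 252]
 [202 108  84  84  81  87  90  85  89  92  79  91 207 254]
 [106  82  83  90  96 100  97 100 101 103  93  75 116 172]
 [ 71  84  95 103 104 111 103 105 108 109 103  95  78  85]]
```

```bash
python3 -m pendant '[{"dx":-0.1,"dy":0,"dz":0.5,"twist":0},{"dx":-0.1,"dy":0,"dz":0.5,"twist":0},{"dx":-0.1,"dy":0,"dz":0.5,"twist":0}]' - 80
```

```text
time: 18.27
eef_pos: [0.4352, 0.2302, 0.1162]
tcp_rot: [0.347, 0.938, -0.0, -0.0]
contact_force: [0.8, 0.3, -1.6]
opening: 0.231
finger_force: 78.2
```

On target; descend gently.

```bash
python3 -m pendant '[{"dx":0,"dy":0,"dz":0.5,"twist":0},{"dx":0,"dy":0,"dz":1,"twist":0},{"dx":0,"dy":0,"dz":1.5,"twist":0},{"dx":0,"dy":0,"dz":2,"twist":0},{"dx":0,"dy":0,"dz":2.5,"twist":0},{"dx":0,"dy":0,"dz":2.6,"twist":0}]'
```

```text
time: 19.02
eef_pos: [0.435, 0.23, 0.0897]
tcp_rot: [0.347, 0.938, -0.0, -0.0]
contact_force: [1.1, 0.3, -1.0]
opening: 0.229
finger_force: 78.2
```

```bash
python3 -m pendant '[{"dx":0,"dy":0,"dz":0.5,"twist":0},{"dx":0,"dy":0,"dz":1,"twist":0},{"dx":0,"dy":0,"dz":1.3,"twist":0},{"dx":0,"dy":0,"dz":1.5,"twist":0},{"dx":0,"dy":0,"dz":1.5,"twist":0}]'
```

```text
time: 19.65
eef_pos: [0.4352, 0.2301, 0.0752]
tcp_rot: [0.347, 0.938, -0.0, -0.0]
contact_force: [-1.2, -0.2, -1.9]
opening: 0.232
finger_force: 78.2
```

```bash
python3 -m pendant '[{"dx":0,"dy":0,"dz":0.5,"twist":0},{"dx":0,"dy":0,"dz":0.8,"twist":0},{"dx":0,"dy":0,"dz":0.8,"twist":0},{"dx":0,"dy":0,"dz":0.8,"twist":0},{"dx":0,"dy":0,"dz":1.1,"twist":0},{"dx":0,"dy":0,"dz":1.3,"twist":0},{"dx":0,"dy":0,"dz":1.5,"twist":0}]'
```

```text
time: 20.52
eef_pos: [0.4356, 0.2305, 0.0609]
tcp_rot: [0.347, 0.938, 0.0, 0.0]
contact_force: [-2.3, 2.2, 6.0]
opening: 0.234
finger_force: 78.9
```

```bash
python3 -m pendant '[{"dx":0,"dy":0,"dz":0.2,"twist":0},{"dx":0,"dy":0,"dz":0.4,"twist":0},{"dx":0,"dy":0,"dz":0.5,"twist":0},{"dx":0,"dy":0,"dz":0.5,"twist":0}]'
```

```text
time: 21.02
eef_pos: [0.4355, 0.2306, 0.0565]
tcp_rot: [0.347, 0.938, 0.0, -0.0]
contact_force: [-3.7, 3.6, 9.1]
opening: 0.234
finger_force: 79.6
```

```bash
python3 -m pendant '[{"dx":0,"dy":0,"dz":0.1,"twist":0},{"dx":0,"dy":0,"dz":0.2,"twist":0},{"dx":0,"dy":0,"dz":0.2,"twist":0},{"dx":0,"dy":0,"dz":0.2,"twist":0}]' - 110
```

```text
time: 21.52
eef_pos: [0.4356, 0.2307, 0.0562]
tcp_rot: [0.347, 0.938, -0.0, -0.001]
contact_force: [-9.3, 1.2, 20.3]
opening: 0.222
finger_force: 108.3
```

```bash
python3 -m pendant '[{"dx":0.04,"dy":-0.02,"dz":0,"twist":0},{"dx":0.04,"dy":-0.02,"dz":0,"twist":0},{"dx":0.04,"dy":-0.02,"dz":0,"twist":0},{"dx":0.04,"dy":-0.02,"dz":0,"twist":0},{"dx":0.04,"dy":-0.02,"dz":0,"twist":0},{"dx":0.04,"dy":-0.02,"dz":0,"twist":0}]'
python3 - <<'E'
from h import *
# leaf height near its end, from top and scene depth (jig frame)
th=np.radians(-40.53);Rm=np.array([[np.cos(th),-np.sin(th)],[np.sin(th),np.cos(th)]]);t=np.array([.45487,.16977])
for n in('scene','top'):
    s,c=save(n);P=cloud(c);Q=(P[...,:2]-t)@Rm
    for a,b in((-.073,-.055),(.0,.04)):
        m=(Q[...,0]>a)&(Q[...,0]<b)&(Q[...,1]<-.02)&(Q[...,1]>-.048)&(abs(P[...,2]-.05)<.02);print(n,a,m.sum(),np.median(P[m][:,2]) if m.any() else '')
print(s['eef_pos'],s['contact_force'])
E
```

```text
time: 22.28
eef_pos: [0.4356, 0.2307, 0.0562]
tcp_rot: [0.347, 0.938, -0.0, -0.0]
contact_force: [-8.0, 1.3, 19.2]
opening: 0.229
finger_force: 108.1
scene -0.073 75 0.04483562689132792
scene 0.0 128 0.044939894589635876
top -0.073 0 
top 0.0 4 0.04541214867098209
[0.43559527 0.23072179 0.05623449] [-7.80329225  0.64150947 17.86786443]
```

The leaf is level: its top reads 44.8 mm near the free end and 44.9 mm near the hinge. The pin is home and the arm is holding it down with about 18 N.

```bash
python3 -c "
from plant import ctrl
print(ctrl.sign_off())"
```

```text
the job is handed in; nothing more can be done
None
```

I handed the job in at about 22 s with the blank in the nest, the leaf shut and level, and the pin home under about 18 N of downward push; sign-off returned no verdict.

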